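Free two leaded strips from the pen and slide them to the batten

TASK

Lift the retaining bar by its red grip straight up out of its two open brackets and lay it, grip up, along the grey felt pad, wholly on the pad. Then slide both leaded glass panels, flat on the board and without lifting them, out of the pen and gently up against the wooden batten, so that the front end of each lies flush along it. Leave the nail dish, the hammer and the pliers where they are.

Things in the scene. Friction and masses are not known exactly. Their poses are not given: they have to be found in the camera images.
- board: Fixed white board with a pencilled grid, 480 x 230 mm, on the table, its top 12 mm above this origin. Origin: on the table under the middle of the bar in its brackets. x points out of the pen to the batten; the board spans x -220 to +260 mm, y +-115 mm. From x +25 mm to the batten, and behind the pen from x -160 to -220 mm, it is bare.
- pen (a point): Middle of the pen, on the board's top, 90 mm behind the bar; axes as the board. Two lanes, 67 mm wide, centred on y +37 and -37 mm, 130 mm long (x +-65 mm), parted and bordered by wooden strips 6 mm wide and 6 mm high. Both ends are open: the bar closes the front (+x); from the rear (-x) a panel can be pushed.
- bracket_l (a point): Dark steel bracket, open at the top, on the board: point in the middle of its saddle (4 mm above the board), axes as the board. The bar's end lies in a slot 29 mm wide (x), 26 mm long (y), between two cheeks that rise 30 mm above this point; an 18 mm high end plate closes the outer end.
- bracket_r (a point): The same bracket at the bar's other end (-y side), 174 mm away.
- bar_grip (a point): Loose aluminium bar, 200 (y) x 24 (x) x 14 mm high, 0.22 kg, with a red wooden grip on its middle, 60 (y) x 16 (x) x 38 mm high. Point: on the bar's middle, 34 mm above its underside, 18 mm below the grip's top. z up. At the start it lies in the brackets across the pen's mouth, underside 4 mm, grip's top 56 mm above the board, and stops the panels. It must rise 32 mm to clear the brackets.
- pad_top (a point): Fixed grey felt pad on the table, 110 mm (x) by 260 mm (y), 3 mm thick, past the pen's rear end of the board. This point is the middle of its top. The bar is to lie with its length along the pad's y (either way round).
- blue_center (a point): Middle (half-way up) of the blue leaded glass panel: rigid, flat, 140 mm long (x), 60 mm wide (y), 12 mm thick, with grey metal edging, about 0.3 kg, loose, lying on the board in one of the two lanes, x pointing out of the pen.
- blue_front (a point): Middle (half-way up) of the blue panel's front end face, 70 mm ahead of its centre along x; same axes.
- amber_center (a point): Middle (half-way up) of the amber leaded glass panel: like the blue one but 116 mm long, 60 mm wide, 12 mm thick, about 0.25 kg, in the other lane.
- amber_front (a point): Middle (half-way up) of the amber panel's front end face, 58 mm ahead of its centre along x; same axes.
- batten_face (a point): Brown wooden batten, 220 mm long (y), 22 mm thick (x), 18 mm high, fixed across the board, 180 to 210 mm from the bar, up to 5 degrees askew to the board. Point: middle of its pen-side face, 6 mm above the board; x points into the batten, y along it. A front end point is flush when its x in this frame is 0 and the panel's x is parallel to this x.
- bar: The same retaining bar; origin under its middle, same axes as bar_grip.
- blue: The blue panel; origin under its middle.
- amber: The amber panel; origin under its middle.
- batten: The batten; origin on its pen-side face, 6 mm below batten_face, at the board's top.
- dish_center (a point): Loose white dish of nails, 80 mm across, 24 mm high, beside the board; point at its middle, 12 mm up. Leave alone.
- hammer_mid (a point): Loose hammer, 200 mm long, lying beside the board; point near its middle, 10 mm up. Leave alone.
- pliers_mid (a point): Loose pliers with green handles, about 170 mm long, 60 mm across, 14 mm high, lying beside the board; point near their middle, 6 mm up. Leave alone.
Things that resemble listed ones, but are neither listed nor needed, are in the scene too. What is shaped like the blue but turquoise is not meant.

How it is judged:
On the way, in this order (a step that is already met when the one before it is completed fails the run):
1. the bar is lifted, level, clear above its brackets, the panels still in the pen (z of bar_grip in the frame of board above 0.082 m and angle between bar_grip's own z axis and vertical below 0.35 rad and x of each of blue_front, amber_front in the frame of board below 0.01 m), for 0.2 s.
2. the bar lies on the pad, grip up and along it, let go (x of bar_grip in the frame of pad_top between -0.045 and 0.045 m and y of bar_grip in the frame of pad_top between -0.05 and 0.05 m and z of bar_grip in the frame of pad_top between -0.042 and 0.042 m and angle between the y axis of bar_grip and the y axis of pad_top, either way round below 0.45 rad and angle between bar_grip's own z axis and vertical below 0.2 rad and contact force between bar and the fingers below 0.1 N and linear speed of bar below 0.03 m/s), for 0.2 s.
At the end, for the whole second after the job is handed in: Bar at rest on the pad, grip up (middle within 45 mm across, 50 mm along, 0.45 rad of its length). Both panels flat and still, each front end within 4 mm of the batten's face, within 90 mm of its middle and square within 0.035 rad. Fingers touch none of them (all of step 2 and x of blue_front in the frame of batten_face between -0.004 and 0.004 m and y of blue_front in the frame of batten_face between -0.09 and 0.09 m and angle between the x axis of each of blue_front, amber_front and the x axis of batten_face, either way round below 0.035 rad and angle between each of blue_front, amber_front's own z axis and vertical below 0.06 rad and linear speed of each of blue, amber below 0.02 m/s and contact force between each of blue, amber and the fingers below 0.1 N and x of amber_front in the frame of batten_face between -0.004 and 0.004 m and y of amber_front in the frame of batten_face between -0.09 and 0.09 m).
It fails at once if a panel is lifted more than 20 mm off the board or tipped more than about 11 degrees (z of any of blue_center, amber_center in the frame of board above 0.038 m or angle between any of blue_center, amber_center's own z axis and vertical above 0.2 rad).
It fails at once if a panel is rammed against the batten (more than 60 N) (contact force between any of blue, amber and batten above 60 N).
It fails at once if a panel slides off the board (z of any of blue_center, amber_center in the frame of board below 0.008 m).
It fails at once if a bystander (dish, hammer, pliers) is shifted more than 30 mm (distance of any of dish_center, hammer_mid, pliers_mid from where it was at the start of the episode above 0.03 m).
It also fails if it takes over 66 s, if anything falls off the work surface, if the arm or the gripper's body presses on something with over 40 N, if the wrist force passes 120 N, or if a joint passes its speed limit or range.

ROBOT

A 6-joint arm with a two-finger parallel gripper is mounted at the origin on the work surface. World frame = base frame: x ahead of the robot, y to its left, z up, the work surface at z = 0. Lengths are in m, angles in rad, forces in N, time in s.
With the tool pointing down it reaches from about 0.275 to 0.875 m from the base axis. Payload 12.5 kg.
Tool frame: the origin (TCP) lies at the very end of the fingers, on their centre line; the grasp point (between the pads) lies 19 mm behind it; x points along the fingers, y is the direction in which the jaws open and shut, and the axes are right-handed (so a half turn about x gives the same grasp; the last joint's range is limited). The gripper opens to 85 mm and grips with 20 to 120 N. Pads are 22 mm wide; open, the fingers measure 114 mm over their backs; the gripper's body (76 mm by 85 mm) begins 54 mm behind the grasp point. The pads swing forward as they close: fully open they stand 13 mm farther back than shut.
Start: joints at [-0.085, 0.351, 1.652, -0, 1.139, -0.085], TCP at [0.55, 0, 0.231] pointing down, gripper open.
Joint ranges: [-2.75, 2.75], [-0.79, 2.1], [0.01, 2.65], [-1.57, 4.71], [0.07, 3.14], [-2.87, 2.87]. Speed limits (rad/s): [2.22, 2.22, 2.79, 3.14, 3.14, 3.14].

INTERFACE

Orientations are given as a 3x3 rotation matrix whose columns are the frame's x, y, z axes.
In Python, from bench import manip gives the robot as it stands. Calls block until the motion is done:
- manip.move_ptp(position, orientation): joint-space move of the TCP to a pose.
- manip.move_l(position, attitude=None, max_speed=0.15): straight line of the TCP; attitude=None keeps the orientation; max_speed is the mean speed in m/s.
- manip.move_j(angles): joint-space move.
- manip.set_gripper(opening, effort=None): opening from 0.0 (shut) to 1.0 (fully open); effort is the grip in N (None keeps the last); returns when the fingers have stopped.
- manip.dwell(seconds).
- manip.inverse_kinematics(position, orientation): joint angles nearest the present ones, or None.
- manip.grab_frame(name): name is "scene" or "side" or "wrist"; returns (picture, depth): 400x640x3 uint8, red, green, blue; 400x640 float32, m along the optical axis (not along the pixel's ray), 0 where there is no reading.
- manip.get_calibration(name): a dict with "camera_matrix" (3x3 intrinsics, pixels), "k1" (the pictures are not rectified: a ray, as slopes to the right and down, at radius r is drawn at 1 + k1 r^2 times it, then the intrinsics apply), "R" (3x3) and "t" (3): a world point X has camera coordinates R X + t. Camera axes: x right, y down, z forward; pixel columns grow to the right and rows downward; lengths in m; the calibration is good to about 2 mm. A picture is of the moment at which its call begins: read the wrist's pose just before it. get_calibration takes no time and is no camera call; for the wrist camera it gives the pose at the moment of the call.
A pose or a line that the arm cannot do raises manip.Unreachable and nothing moves.
- manip.sign_off(): hands the job in, once; it reports no verdict.
Trained networks look in the newest picture that a camera, given by its name, has taken for a name from the list of things; names that differ only in an ending like _2 or _b are one class to them, and where a whole thing is asked for, a point or a joint stands for the part that bears it (a point fixed in the world has none). Each returns a list of dicts, best first, with "confidence" (0 to 1); they miss things now and then, are a little off and sometimes report something else, mostly with a low value. They report only what shows in the picture. A call takes as long as a camera call. They do not tell look-alikes from the thing itself.
- manip.look_for(camera, name): "at" ([x, y, z] in m, in world coordinates, good to about 4 mm: the middle of the surface that is visible of it).
Readings, each from a call of its own:
- manip.current_time(): time.
- manip.current_qpos(): joint angles.
- manip.current_joint_vel(): joint speeds.
- manip.current_joint_torque(): joint torques, N m.
- manip.current_ee_pos(): TCP position.
- manip.current_tcp_rot(): TCP orientation.
- manip.current_force(): force on the tool from outside, world axes, zero at the start.
- manip.current_ft_torque(): the same for the moment, N m.
- manip.current_grip_width(): opening from 0.0 (shut) to 1.0 (fully open).
Only numpy, scipy, OpenCV 4.12 (cv2) and the standard library are available. Lean on these libraries where they do the work, as an engineer would, in place of code of your own. Each camera call takes 0.05 s, during which the arm holds its last target.

## Working session

There is one attempt and no reset: what is moved stays moved. The work goes in short steps, each a Python script; the robot and the scene stay as the last script left them, time stands still between calls to the robot, and variables do not carry over. Pictures are saved under pics/ and viewed, and the job is handed in when it is done.

```bash
ls; mkdir -p pics; python3 - <<'E'
from bench import manip
import cv2, numpy as np
for n in ["scene","side","wrist"]:
    im,d=manip.grab_frame(n); cv2.imwrite(f"pics/{n}0.png",im[:,:,::-1]); np.savez(f"{n}0.npz",im=im,d=d)
    c=manip.get_calibration(n); print(n,c)
    if n!="wrist":
        for k in ["board","bar_grip","bar","pad_top","blue","amber","batten","dish_center","hammer_mid","pliers_mid","bracket_l"]:
            try: print(k,[(np.round(r['at'],3).tolist(),round(r['confidence'],2)) for r in manip.look_for(n,k)])
            except Exception as e: print(k,e)
print(manip.current_time())
E
```

```text
pics
scene {'camera_matrix': array([[371.76665281,   0.        , 317.72913165],
       [  0.        , 371.76665281, 195.94740929],
       [  0.        ,   0.        ,   1.        ]]), 'k1': 0.013515171501163688, 'R': array([[-0.48396694,  0.87505398, -0.00751811],
       [ 0.66692314,  0.36326632, -0.65057752],
       [-0.56655937, -0.31987201, -0.75940264]]), 't': array([ 0.34044397, -0.31330177,  1.25157943])}
board [([0.569, -0.154, 0.013], 0.67), ([0.557, -0.115, 0.032], 0.28)]
bar_grip [([0.556, -0.115, 0.029], 0.85)]
bar [([0.555, -0.112, 0.032], 0.97), ([0.564, -0.018, 0.024], 0.33)]
pad_top [([0.494, 0.198, 0.002], 0.93)]
blue [([0.562, -0.019, 0.022], 0.76), ([0.697, -0.476, 0.012], 0.74), ([0.7, 0.08, 0.028], 0.5)]
amber [([0.492, -0.029, 0.021], 0.97)]
batten [([0.59, -0.31, 0.03], 0.73), ([0.494, -0.033, 0.026], 0.36)]
dish_center [([0.737, -0.159, 0.017], 0.58)]
hammer_mid [([0.699, 0.082, 0.026], 0.86)]
pliers_mid [([0.386, -0.223, 0.01], 0.86)]
bracket_l [([0.567, -0.153, 0.013], 0.87)]
side {'camera_matrix': array([[373.0967207 ,   0.        , 316.12887625],
       [ 
[... 680 characters left out ...]

batten [([0.557, -0.317, 0.029], 0.57)]
dish_center [([0.737, -0.156, 0.014], 0.93), ([0.382, -0.229, 0.01], 0.15)]
hammer_mid [([0.692, 0.066, 0.025], 0.94)]
pliers_mid []
bracket_l [([0.53, -0.208, 0.013], 0.71), ([0.533, -0.126, 0.032], 0.27)]
wrist {'camera_matrix': array([[308.07791407,   0.        , 320.19891509],
       [  0.        , 308.07791407, 194.28705989],
       [  0.        ,   0.        ,   1.        ]]), 'k1': -0.048622922887535114, 'R': array([[ 9.99999151e-01,  6.67360971e-04,  1.11898232e-03],
       [ 2.68332463e-04, -9.45935234e-01,  3.24355456e-01],
       [ 1.27494698e-03, -3.24354881e-01, -9.45934610e-01]]), 't': array([-0.55095617, -0.04194722,  0.37909969])}
1.25
```

View pics/scene0.png

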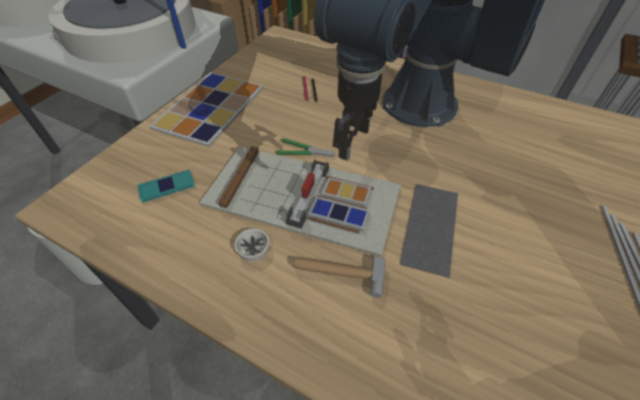

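View pics/side0.png

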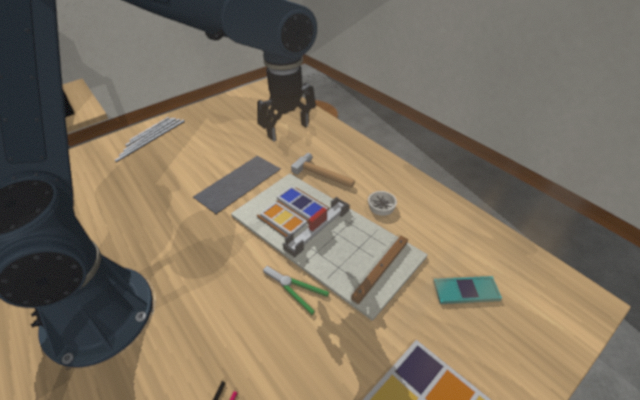

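View pics/wrist0.png

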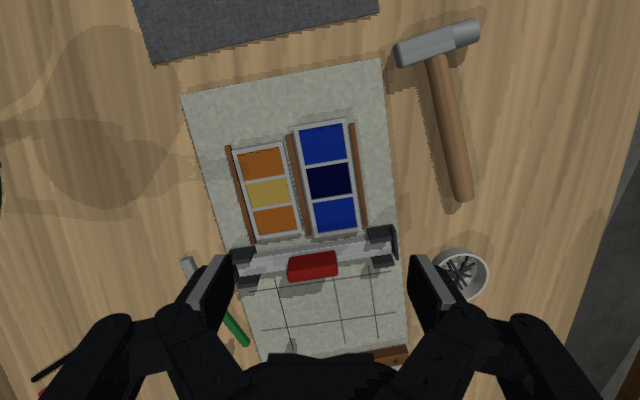

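The task items are clear. The blue panel is at wrist px (327,180) and the amber one at (267,192), both behind the bar with its grip at (313,266). The turquoise look-alike is at scene px (165,185), off the board. I'll take one wrist picture nearer the batten, then build top-down views.

```bash
cat > h.py <<'E'
from bench import manip
import cv2, numpy as np
def cloud(d,c):
    K=c["camera_matrix"]; k1=c["k1"]
    v,u=np.mgrid[0:d.shape[0],0:d.shape[1]]
    p=np.stack([u,v],-1).reshape(-1,1,2).astype(float)
    q=cv2.undistortPoints(p,K,np.array([k1,0,0,0,0.]))[:,0]
    X=np.c_[q,np.ones(len(q))]*d.reshape(-1,1)
    return ((X-c["t"])@c["R"]).reshape(d.shape+(3,))
def proj(P,c):
    P=np.atleast_2d(P).astype(float)
    r,_=cv2.Rodrigues(c["R"])
    return cv2.projectPoints(P,r,c["t"],c["camera_matrix"],np.array([c["k1"],0,0,0,0.]))[0][:,0]
def topdown(im,c,z,x0,x1,y0,y1,s=1000):
    # image: right=+x, up=+y (like a map)
    W=int((x1-x0)*s);H=int((y1-y0)*s)
    v,u=np.mgrid[0:H,0:W]
    P=np.stack([x0+(u+.5)/s,y1-(v+.5)/s,np.full(u.shape,z)],-1).reshape(-1,3)
    m=proj(P,c).reshape(H,W,2).astype(np.float32)
    return cv2.remap(im,m[:,:,0],m[:,:,1],cv2.INTER_LINEAR)
def snap(n,name):
    c=manip.get_calibration(n); im,d=manip.grab_frame(n)
    np.savez(name+".npz",im=im,d=d,**c); return im,d,c
def load(name):
    f=np.load(name+".npz"); return f["im"],f["d"],{k:f[k] for k in ["camera_matrix","k1","R","t"]}
E
python3 - <<'E'
from h import *
R=manip.current_tcp_rot(); print(R)
im,d,c=snap("wrist","w0")
snap("scene","s0"); snap("side","sd0")
manip.move_ptp([0.55,-0.21,0.36],R)
im1,d1,c1=snap("wrist","w1"); cv2.imwrite("pics/w1.png",im1[:,:,::-1])
print(manip.current_time(),manip.current_ee_pos())
T0=topdown(im,c,0.012,0.4,0.8,-0.45,0.15,1000); T1=topdown(im1,c1,0.012,0.4,0.8,-0.45,0.15,1000)
cv2.imwrite("pics/top01.png",np.hstack([T0,T1])[:,:,::-1])
E
```

```text
[[-1.81439618e-05  1.00000000e+00 -6.82444486e-06]
 [ 1.20937808e-05 -6.82422543e-06 -1.00000000e+00]
 [-1.00000000e+00 -1.81440443e-05 -1.20936569e-05]]
2.425 [ 0.55000636 -0.20867855  0.35893523]
```

View pics/top01.png

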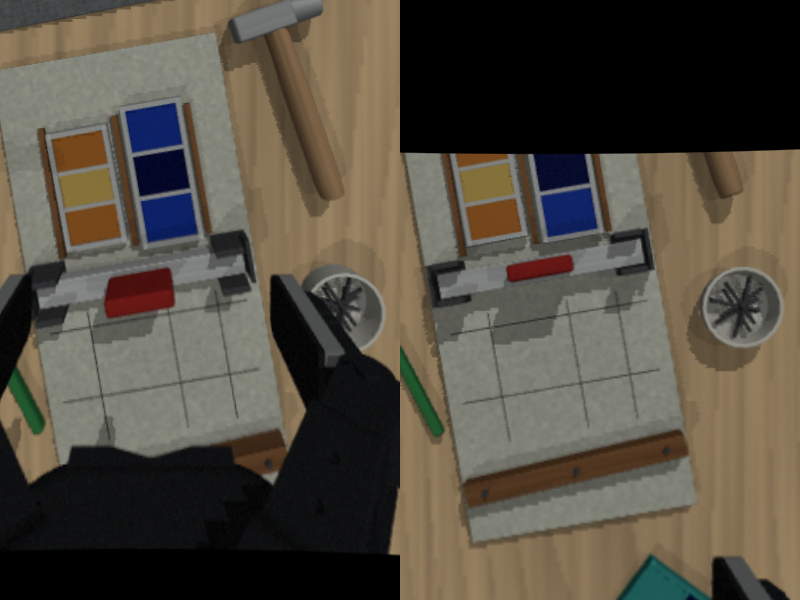

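View pics/w1.png

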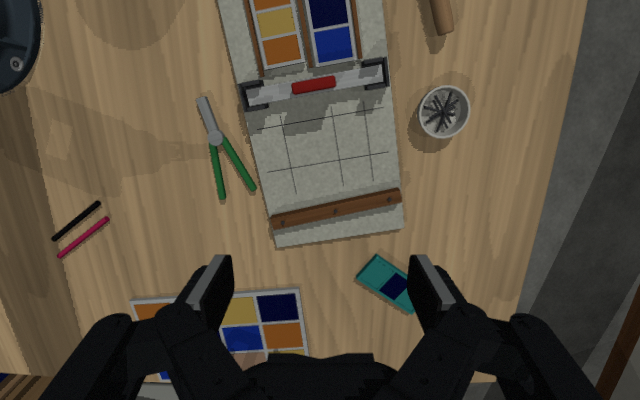

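```bash
cat > meas.py <<'E'
from h import *
im,d,c=load("w1"); 
def fit(x,y):
    for _ in range(6):
        p=np.polyfit(x,y,1); r=y-np.polyval(p,x); k=abs(r)<max(2*np.median(abs(r)),5e-4); x,y=x[k],y[k]
    return p,len(x),r.std()
s=2000;x0,x1,y0,y1=.4,.8,-.45,.02
T=topdown(im,c,.012,x0,x1,y0,y1,s); hsv=cv2.cvtColor(T,cv2.COLOR_RGB2HSV)
S=hsv[:,:,1].astype(int)
# batten face: scan columns down from v at y=-0.24
xs=[];ys=[]
for X in np.arange(.485,.675,.002):
    u=int((X-x0)*s); v0=int((y1+.24)*s); col=S[v0:,u]
    i=np.argmax(col>85); xs.append(X); ys.append(y1-(v0+i)/s)
p,n,sd=fit(np.array(xs),np.array(ys)); print("batten face",p,np.degrees(np.arctan(p[0])),n,sd)
# front board edge: scan from below up? from y=-0.45 up: wood->board
xs=[];ys=[]
for X in np.arange(.485,.60,.002):
    u=int((X-x0)*s); v0=int((y1+.42)*s); col=S[:v0,u][::-1]
    i=np.argmax(col<50); xs.append(X); ys.append(y1-(v0-i)/s)
p,n,sd=fit(np.array(xs),np.array(ys)); print("board front",p,np.degrees(np.arctan(p[0])),n,sd); pf=p
# right edge
xs=[];ys=[]
for Y in np.arange(-.34,-.14,.002):
    v=int((y1-Y)*s); u0=int((.72-x0)*s); 
    row=S[v,:u0][::-1]; i=np.argmax(row<50); ys.append(Y); xs.append(x0+(u0-i)/s)
p,n,sd=fit(np.array(ys),np.array(xs)); print("right",p,np.degrees(np.arctan(p[0])),n,sd)
xs=[];ys=[]
for Y in np.arange(-.36,-.15,.002):
    v=int((y1-Y)*s); u0=int((.51-x0)*s); 
    row=S[v,:u0][::-1]; i=np.argmax(row>70); ys.append(Y); xs.append(x0+(u0-i)/s)
p,n,sd=fit(np.array(ys),np.array(xs)); print("left",p,np.degrees(np.arctan(p[0])),n,sd)
P=cloud(d,c)
for (u,v) in [(350,140),(315,80),(290,20),(335,205),(100,150)]: print(u,v,P[v,u],im[v,u])
Z=topdown(im,c,.064,.45,.68,-.16,-.06,3400)
cv2.imwrite("pics/grip.png",Z[:,:,::-1])
E
python3 meas.py
```

```text
batten face [ 0.23833763 -0.44113166] 13.405639941234675 96 0.0001723441023624835
board front [ 0.17533768 -0.47564672] 9.945017294414036 57 0.0002372247170096107
right [0.17392148 0.73144811] 9.866275911584726 90 0.01650618712682927
left [-0.17110506  0.4040259 ] -9.709571111279926 74 0.00019293560859576204
350 140 [ 0.59790804 -0.20175579  0.01096181] [124 125 115]
315 80 [ 0.54358706 -0.11330245  0.06634643] [104  24  22]
290 20 [ 0.50813938 -0.03190773  0.02063605] [132 111  57]
335 205 [ 0.57493708 -0.30494127  0.02974146] [85 57 35]
100 150 [ 0.17916039 -0.21877194 -0.00180818] [120 102  76]
```

View pics/grip.png

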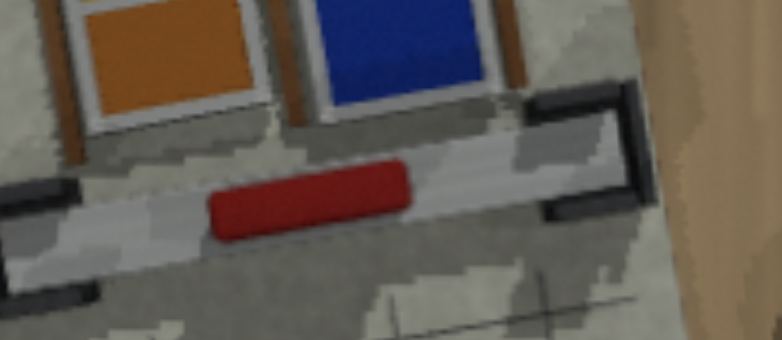

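```bash
cat > m2.py <<'E'
from h import *
im,d,c=load("w1"); print("cam",-c["R"].T@c["t"])
th=np.radians(9.8); ex=np.array([np.sin(th),-np.cos(th)]); ey=np.array([np.cos(th),np.sin(th)])
A=np.array([[-.17533768,1],[1,.17110506]]); k=np.linalg.solve(A,[-.47564672,.4040259]); print("corner",k)
o=k-.26*ex+.115*ey; print("origin from corner",o)
s=3000;x0,x1,y0,y1=.45,.68,-.16,-.06
T=topdown(im,c,.068,x0,x1,y0,y1,s); h=cv2.cvtColor(T,cv2.COLOR_RGB2HSV)
m=((h[:,:,1]>150)&((h[:,:,0]<8)|(h[:,:,0]>172))).astype(np.uint8)
m[:, :int(.05*s)]=0
ct=max(cv2.findContours(m,0,2)[0],key=cv2.contourArea); r=cv2.minAreaRect(ct)
print("grip",x0+r[0][0]/s,y1-r[0][1]/s,np.array(r[1])/s,r[2])
def b(p): p=np.array(p[:2])-o; return p@ex,p@ey
print("grip in board",b([x0+r[0][0]/s,y1-r[0][1]/s]))
for q in [(.485,.238338*.485-.441132),(.675,.238338*.675-.441132)]: print("batten",b(q))
# pad from w0 & scene
for n in ["w0","s0","sd0"]:
    im,d,c=load(n)
    T=topdown(im,c,.003,.25,.75,.05,.40,1000)
    cv2.imwrite(f"pics/pad_{n}.png",T[:,:,::-1])
# pen from w0
im,d,c=load("w0"); print("cam0",-c["R"].T@c["t"])
T=topdown(im,c,.024,.40,.68,-.12,.1,2500); cv2.imwrite("pics/pen.png",T[:,:,::-1])
E
python3 m2.py; python3 -c "
import cv2,numpy as np
cv2.imwrite('pics/pads.png',np.vstack([np.hstack([cv2.resize(cv2.imread(f'pics/pad_{n}.png'),None,fx=.8,fy=.8) for n in ('s0','sd0')])]))"
```

```text
cam [ 0.55057684 -0.12550475  0.50064885]
corner [ 0.47127273 -0.39301485]
origin from corner [ 0.54034017 -0.11723471]
grip 0.5408767395019531 -0.11907747395833333 [0.01454965 0.05808919] 79.91940307617188
grip in board (np.float64(0.0019072067233418337), np.float64(0.00021508481528045089))
batten (np.float64(0.19584435694275104), np.float64(-0.08998785028122128))
batten (np.float64(0.18356073371963322), np.float64(0.10494745483696633))
cam0 [0.55048363 0.08365117 0.37282584]
```

View pics/pads.png

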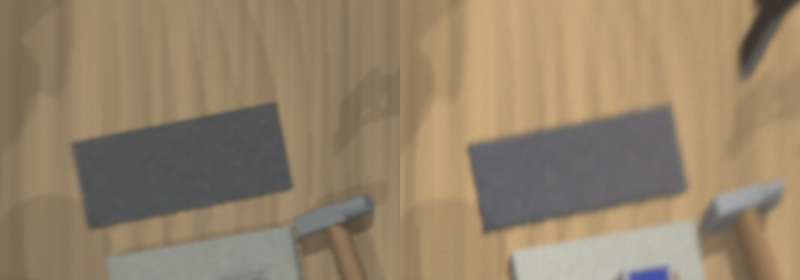

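View pics/pen.png

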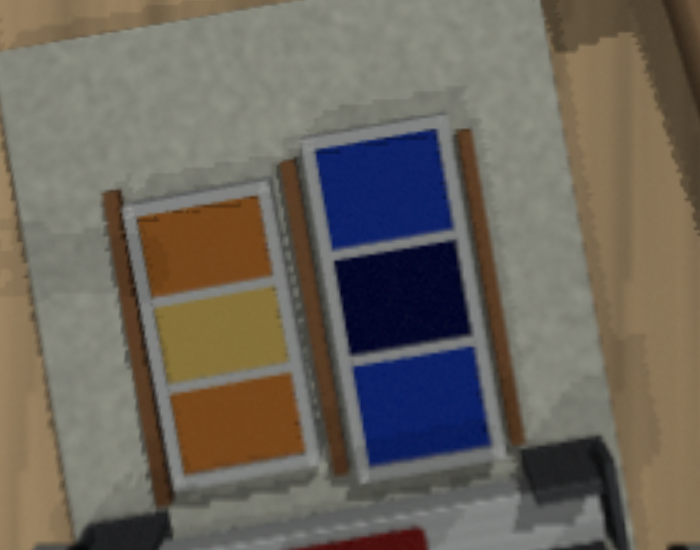

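Measurements agree with the given sizes:
- **Grip:** 58x15 mm, 2 mm from the expected origin.
- **Batten:** 184–196 mm from the bar, 3.5° askew.
- **Panels:** 140 mm and 115 mm long; blue in the lane at y = +37 mm, amber in the lane at y = -37 mm.
- **Pad:** middle at about (0.476, 0.193).

Next is the bar grasp.

```bash
cat >> h.py <<'E'
th=np.radians(9.8); o=np.array([.5406,-.1180])
ex=np.array([np.sin(th),-np.cos(th)]); ey=np.array([np.cos(th),np.sin(th)])
def B(x,y): return o+x*ex+y*ey
def Rj(a): # tool down, jaw y axis at world yaw a (rad)
    y=np.array([np.cos(a),np.sin(a),0]); x=np.array([0,0,-1.]); return np.column_stack([x,y,np.cross(x,y)])
E
python3 - <<'E'
from h import *
R=Rj(th-np.pi/2); g=B(.001,0)
manip.set_gripper(1.0,40)
manip.move_ptp([*g,.13],R); 
manip.move_l([*g,.039],max_speed=.1)
print(manip.current_force(),manip.current_time())
manip.set_gripper(0.0,40); print(manip.current_grip_width(),manip.current_force())
manip.move_l([*g,.055],max_speed=.06); print(manip.current_force())
manip.move_l([*g,.14],max_speed=.12)
print(manip.current_force(),manip.current_grip_width(),manip.current_ee_pos(),manip.current_time())
for n in("scene","side"):
    im,d,c=snap(n,n+"1"); cv2.imwrite(f"pics/{n}1.png",im[80:330,120:520,::-1].repeat(2,0).repeat(2,1))
E
```

```text
[-0.27097152 -0.26378274  0.20735344] 5.075
0.180638135111364 [-0.5846185  -0.54267327  3.51824926]
[ 0.20934783 -0.25179958 -1.90076681]
[ 0.1512931  -0.05179736 -2.71770893] 0.18114141456007385 [ 0.54035301 -0.11886175  0.13929876] 6.9833
```

View pics/scene1.png

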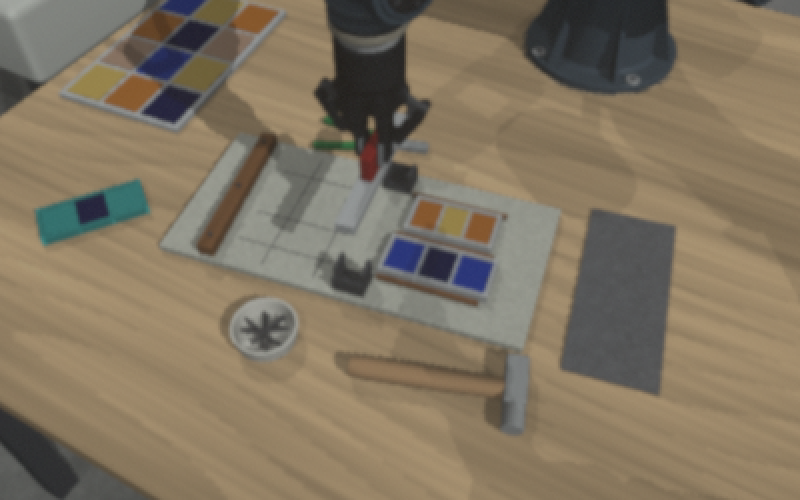

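The bar is lifted level: it sits at px (362,190) in the crop, and both brackets are empty at (400,175) and (352,272). Next I'll carry it to the pad.

```bash
python3 - <<'E'
from h import *
R=Rj(np.radians(10.5)-np.pi/2); p=np.array([.475,.192])
manip.move_l([*p,.12],R,max_speed=.25)
manip.move_l([*p,.040],max_speed=.12); print(manip.current_force())
for z in np.arange(.034,.019,-.002):
    manip.move_l([*p,z],max_speed=.03); f=manip.current_force(); 
    if f[2]>1.5: break
print(z,f,manip.current_ee_pos())
manip.set_gripper(.6,40); manip.dwell(.3)
manip.move_l([*p,.16],max_speed=.15)
print(manip.current_force(),manip.current_time())
for n in("scene","side"):
    im,d,c=snap(n,n+"2"); cv2.imwrite(f"pics/{n}2.png",im[80:330,120:520,::-1].repeat(2,0).repeat(2,1))
    print([(np.round(r['at'],3),r['confidence']) for r in manip.look_for(n,"bar_grip")])
E
```

```text
[ 0.59066265 -0.19731003 -1.54149869]
0.025999999999999995 [-0.53626061  0.63190164  2.32851744] [0.47521068 0.19204847 0.02617328]
[ 0.0339671  -0.31301579 -0.79546765] 12.45
[(array([0.503, 0.192, 0.017]), 0.76)]
[(array([ 0.558, -0.314,  0.026]), 0.56), (array([0.691, 0.071, 0.023]), 0.2)]
```

View pics/scene2.png

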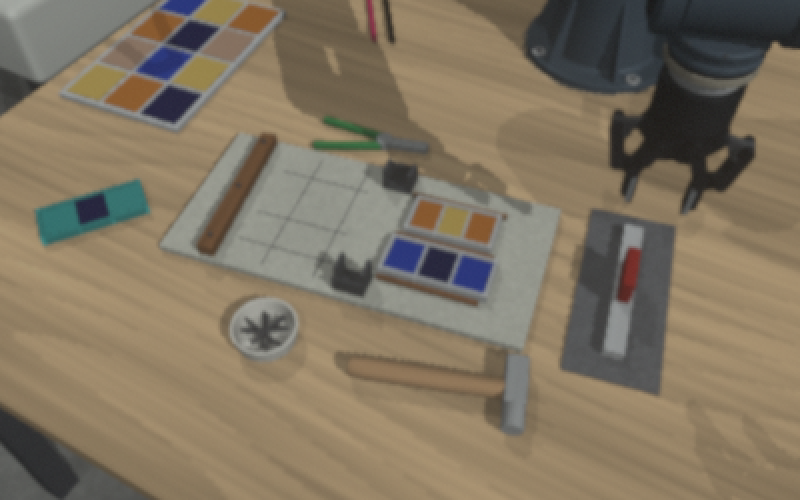

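View pics/side2.png

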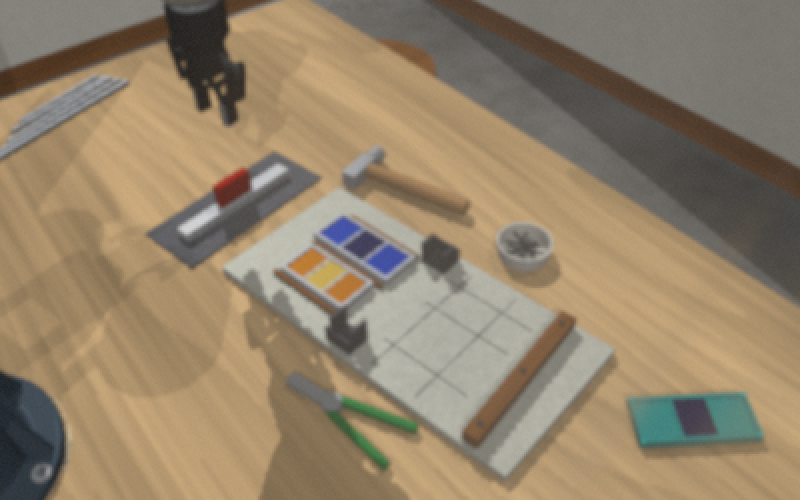

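The bar lies wholly on the pad with its grip up, at scene crop (630,275) and side crop (232,190). Next I'll push blue from behind, with the fingers shut and low in the lane.

```bash
cat > push.py <<'E'
from h import *
bt=np.radians(13.4); n2=np.array([np.sin(bt),-np.cos(bt)])
def push(y,xr,length,xface):
    manip.set_gripper(0.0,40)
    R=Rj(th); s=xr-.035
    manip.move_ptp([*B(s,y),.09],R)
    manip.move_l([*B(s,y),.0165],max_speed=.12)
    print("down",manip.current_force(),manip.current_ee_pos()[2],manip.current_time())
    f0=np.array(manip.current_force())
    manip.move_l([*B(xr-.011,y),.0165],max_speed=.05)
    manip.move_l([*B(-.03,y),.0165],max_speed=.09)
    print("out",manip.current_force()-f0,manip.current_time())
    manip.move_l([*B(.0,y),.0165],Rj(bt),max_speed=.05)
    xe=xface-length-.011-.012    # 12 mm short
    if xe>.002: manip.move_l([*B(xe,y),.0165],max_speed=.06)
    print("near",manip.current_force()-f0,manip.current_time())
    return f0
def finish(f0,fmax=6,N=24,step=.001):
    p=np.array(manip.current_ee_pos())[:2]
    for i in range(N):
        p=p+step*n2; manip.move_l([*p,.0165],max_speed=.02)
        f=np.array(manip.current_force())-f0; a=-(f[:2]@n2)
        print(i,round(a,2),end="; ")
        if a>fmax: break
    print(manip.current_time())
E
python3 - <<'E'
from push import *
f0=push(.0375,-.161,.140,.187); np.save("f0.npy",f0)
im,d,c=snap("side","sd3"); cv2.imwrite("pics/sd3.png",im[80:330,120:520,::-1].repeat(2,0).repeat(2,1))
im,d,c=snap("scene","sc3"); cv2.imwrite("pics/sc3.png",im[80:330,120:520,::-1].repeat(2,0).repeat(2,1))
E
```

```text
down [-0.13306045 -0.85312774  0.22716327] 0.01701805258046272 15.5167
out [-0.92168951  1.26930174 -0.38236264] 17.875
near [ 0.66570298  1.51481421 -1.15447872] 19.175
```

View pics/sd3.png

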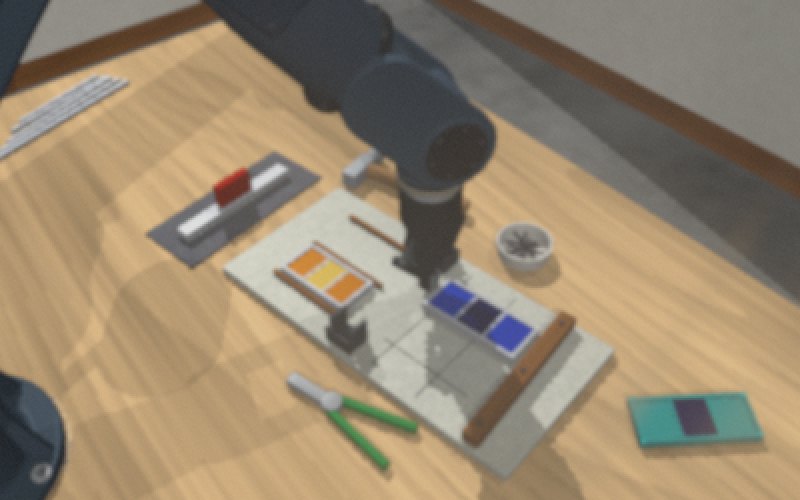

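View pics/sc3.png

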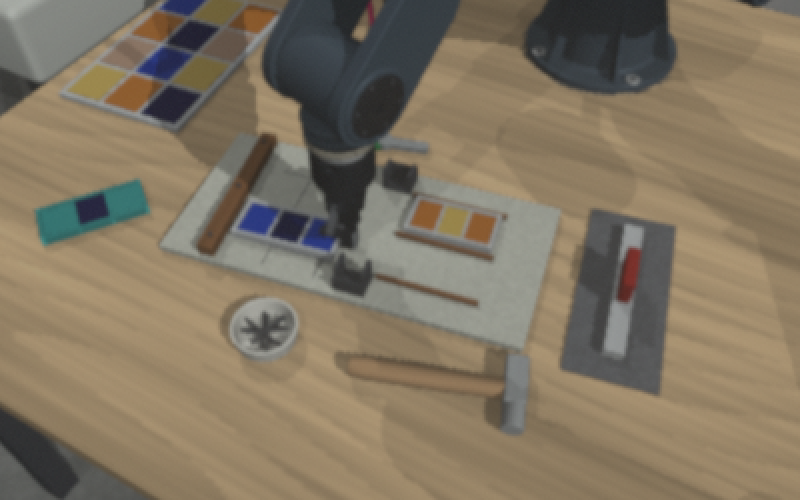

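Blue has come out cleanly. In the side crop it spans (430,285)–(535,350), about 15 mm short of the batten. I'll push it up to the batten in small steps.

```bash
python3 - <<'E'
from push import *
f0=np.load("f0.npy"); finish(f0)
im,d,c=snap("side","sd4"); 
T=topdown(im,c,.024,.48,.70,-.34,-.12,2700); cv2.imwrite("pics/sd4.png",T[:,:,::-1])
E
```

```text
0 1.3; 1 1.12; 2 1.94; 3 2.19; 4 1.53; 5 1.46; 6 1.01; 7 1.73; 8 2.24; 9 2.54; 10 6.77; 22.025
```

View pics/sd4.png

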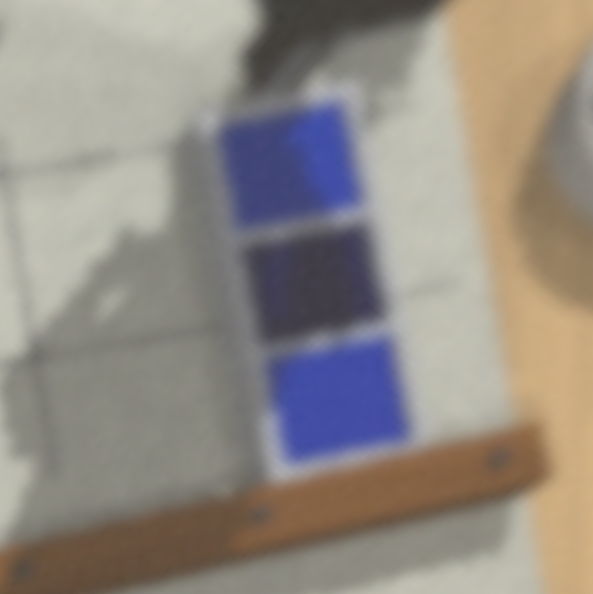

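It looks flush, and the contact came 11 mm on against 12 mm predicted. I'll press a little firmer, back off, then do amber the same way.

```bash
python3 - <<'E'
from push import *
f0=np.load("f0.npy"); finish(f0,12,4,.0005)
p=np.array(manip.current_ee_pos())[:2]-.03*n2
manip.move_l([*p,.0165],max_speed=.06); manip.move_l([*p,.10],max_speed=.15)
f0=push(-.037,-.147,.116,.1915); np.save("f0.npy",f0)
finish(f0,6); finish(f0,12,4,.0005)
p=np.array(manip.current_ee_pos())[:2]-.03*n2
manip.move_l([*p,.0165],max_speed=.06); manip.move_l([*p,.10],max_speed=.15)
manip.move_ptp([.55,-.16,.36],Rj(0)); print(manip.current_time())
im,d,c=snap("wrist","w5"); cv2.imwrite("pics/w5.png",im[:,:,::-1])
T=topdown(im,c,.024,.46,.70,-.36,-.12,2500); cv2.imwrite("pics/w5t.png",T[:,:,::-1])
im,d,c=snap("scene","s5"); cv2.imwrite("pics/s5.png",im[80:330,120:520,::-1].repeat(2,0).repeat(2,1))
E
```

```text
0 6.92; 1 9.26; 2 11.9; 3 14.91; 23.075
down [ 0.42823401 -0.18634343  0.57805852] 0.016889199356663276 26.2583
out [-0.11700758 -1.34914977 -0.46725888] 28.4667
near [ 0.13162906  0.45334948 -0.83144037] 30.2417
0 0.22; 1 1.76; 2 1.35; 3 0.98; 4 1.15; 5 0.81; 6 1.22; 7 1.03; 8 0.79; 9 0.84; 10 1.43; 11 7.2; 33.2417
0 6.64; 1 9.14; 2 11.49; 3 15.45; 34.2417
36.6583
```

View pics/w5t.png

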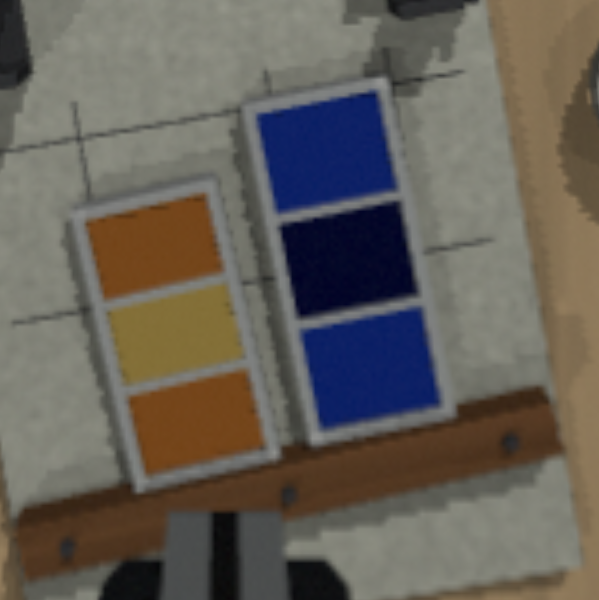

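View pics/s5.png

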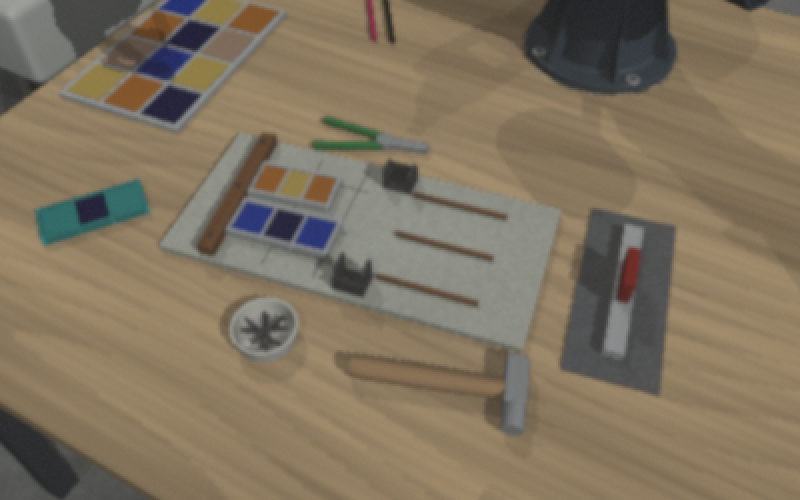

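Both are at the batten and the bystanders look unmoved, but squareness is within 2° tolerance only narrowly by eye. I'll measure the angles.

```bash
cat > ang.py <<'E'
from h import *
import sys
def ang(name,sc=3000,x0=.46,x1=.70,y0=-.36,y1=-.10):
    im,d,c=load(name); T=topdown(im,c,.024,x0,x1,y0,y1,sc); h=cv2.cvtColor(T,cv2.COLOR_RGB2HSV)
    H,S,V=[h[:,:,i].astype(int) for i in range(3)]
    for nm,m,L in [("blue",(H>105)&(H<135)&(S>120),.14),("amber",(H>8)&(H<32)&(S>130)&(V>80),.116)]:
        m=m.astype(np.uint8); 
        cs=[k for k in cv2.findContours(cv2.morphologyEx(m,cv2.MORPH_OPEN,np.ones((5,5))),0,2)[0] if cv2.contourArea(k)>1000*(sc/1000)**2*.4]
        a=[]; 
        for k in cs:
            r=cv2.minAreaRect(k); a.append((np.round([x0+r[0][0]/sc,y1-r[0][1]/sc],4).tolist(),np.round(np.array(r[1])/sc,4).tolist(),round(r[2],2)))
        print(name,nm,a)
        mm=np.zeros_like(m); cv2.drawContours(mm,cs,-1,1,-1)
        vs=np.where(mm.sum(1)>25*sc/1000)[0]
        l=[];rr=[]
        for v in vs: u=np.where(mm[v])[0]; l.append((v,u[0])); rr.append((v,u[-1]))
        for q in(l,rr):
            q=np.array(q); 
            for _ in range(8):
                p=np.polyfit(q[:,0],q[:,1],1); e=abs(np.polyval(p,q[:,0])-q[:,1]); q=q[e<max(3,2*np.median(e))]
            print("  side yaw",round(np.degrees(np.arctan(p[0])),2),len(q))
    # batten face base line at z=.012
    T=topdown(im,c,.012,x0,x1,y0,y1,sc); S=cv2.cvtColor(T,cv2.COLOR_RGB2HSV)[:,:,1].astype(int)
    return T
if __name__=="__main__":
    for n in sys.argv[1:]: ang(n)
E
python3 ang.py w5 s5
python3 - <<'E'
from h import *
# batten edge angle: brown top surface edges at z=.030, from w1 and w5
for n in("w1","w5"):
    im,d,c=load(n); s=3000;x0,y1=.46,-.20
    T=topdown(im,c,.030,.46,.70,-.40,-.20,s); h=cv2.cvtColor(T,cv2.COLOR_RGB2HSV); 
    m=((h[:,:,1]>95)&(h[:,:,0]<16)&(h[:,:,2]<125)).astype(np.uint8); m=cv2.morphologyEx(m,cv2.MORPH_OPEN,np.ones((9,9)))
    k=max(cv2.findContours(m,0,2)[0],key=cv2.contourArea); mm=np.zeros_like(m); cv2.drawContours(mm,[k],-1,1,-1)
    us=np.where(mm.sum(0)>15)[0]
    for w in(0,-1):
        q=np.array([(u,np.where(mm[:,u])[0][w]) for u in us[60:-60]])
        for _ in range(8):
            p=np.polyfit(q[:,0],q[:,1],1); e=abs(np.polyval(p,q[:,0])-q[:,1]); q=q[e<max(3,2*np.median(e))]
        print(n,w,np.degrees(np.arctan(-p[0])),len(q))
E
```

```text
w5 blue [([0.6081, -0.267], [0.04, 0.0488], 78.49), ([0.599, -0.2235], [0.037, 0.0478], 78.47), ([0.5905, -0.1806], [0.0401, 0.0488], 78.56)]
  side yaw 11.46 264
  side yaw 10.98 215
w5 amber [([0.5857, -0.3094], [0.0118, 0.1957], 76.05), ([0.5383, -0.2885], [0.0318, 0.0484], 76.61), ([0.5298, -0.2533], [0.0285, 0.0472], 76.76), ([0.5216, -0.2183], [0.0317, 0.0484], 76.53)]
  side yaw 13.32 232
  side yaw 13.03 165
s5 blue [([0.6088, -0.2663], [0.0359, 0.0421], 78.34), ([0.5913, -0.1801], [0.0356, 0.0424], 78.69)]
  side yaw 11.52 170
  side yaw 11.39 169
s5 amber [([0.5388, -0.2879], [0.0272, 0.0403], 77.01), ([0.5221, -0.2178], [0.0268, 0.0408], 75.96)]
  side yaw 13.43 113
  side yaw 13.12 119
w1 0 13.381532502243592 523
w1 -1 13.310405387024328 523
w5 0 13.331431014939364 525
w5 -1 13.281424020314269 272
```

The batten is at 13.35°. Amber is at 13.2°, which is flush. Blue is at 11.5°, 0.032 rad off and too near the limit: it jammed diagonally between the fingers and its front corner. I'll swing its rear end a few mm towards amber by pushing its outer side, then re-seat it.

```bash
python3 - <<'E'
from push import *
a=np.radians(11.48); ux=np.array([np.sin(a),-np.cos(a)]); uy=np.array([np.cos(a),np.sin(a)])
c0=np.array([.599,-.2235]); k=c0-.047*ux+.041*uy   # TCP at nominal contact
R=Rj(a-np.pi/2)
q=k+.015*uy
manip.move_ptp([*q,.10],R); manip.move_l([*q,.0165],max_speed=.12)
print(q,manip.current_force(),manip.current_time())
f0=np.array(manip.current_force())
for e in [0,-.0015,-.003]:
    p=k+e*uy; manip.move_l([*p,.0165],max_speed=.03); print(e,(np.array(manip.current_force())-f0)[:2]@uy)
snap("scene","s6"); snap("side","sd6"); print(manip.current_time())
E
python3 ang.py s6 sd6 | grep -v amber
```

```text
[ 0.64452546 -0.16629482] [0.52285898 0.43055314 0.58542398] 38.8833
0 0.15620121945040194
-0.0015 -0.18395671660175678
-0.003 -0.14310590678398916
40.1333
s6 blue [([0.6102, -0.2667], [0.0351, 0.0388], 77.86)]
  side yaw -22.31 41
  side yaw 15.11 34Traceback (most recent call last):
  File "ang.py", line 26, in <module>
    for n in sys.argv[1:]: ang(n)
                           ~~~^^^
  File "ang.py", line 20, in ang
    p=np.polyfit(q[:,0],q[:,1],1); e=abs(np.polyval(p,q[:,0])-q[:,1]); q=q[e<max(3,2*np.median(e))]
                 ~^^^^^
IndexError: too many indices for array: array is 1-dimensional, but 2 were indexed
```

```bash
python3 - <<'E'
from h import *
im,d,c=load("sd6"); T=topdown(im,c,.024,.48,.70,-.34,-.10,2400); 
im,d,c=load("s6"); T2=topdown(im,c,.024,.48,.70,-.34,-.10,2400); cv2.imwrite("pics/sd6.png",cv2.resize(np.hstack([T,T2]),(800,436))[:,:,::-1])
E
```

```text
(no output)
```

View pics/sd6.png

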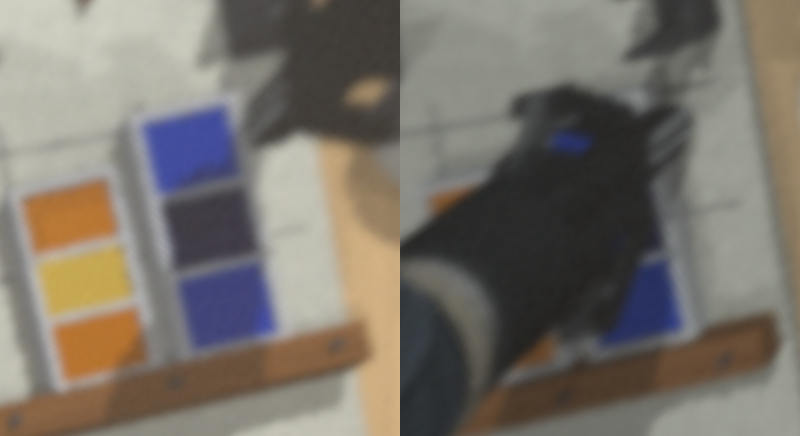

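In the left (side-camera) view blue's left edge runs (133,120)→(187,350), 13.2°, now parallel to amber. I'll back off, re-seat it lightly from behind and measure again.

```bash
python3 - <<'E'
from push import *
a=np.radians(11.48); uy=np.array([np.cos(a),np.sin(a)])
p=np.array(manip.current_ee_pos())[:2]+.02*uy
manip.move_l([*p,.0165],max_speed=.06); manip.move_l([*p,.10],max_speed=.15)
manip.move_ptp([.55,-.16,.36],Rj(0)); print(manip.current_time())
im,d,c=snap("wrist","w7"); T=topdown(im,c,.024,.46,.70,-.36,-.12,2500); cv2.imwrite("pics/w7t.png",T[:,:,::-1])
snap("scene","s7"); snap("side","sd7"); print(manip.current_time())
E
python3 ang.py w7 s7 sd7
```

```text
42.6
42.75
w7 blue [([0.6078, -0.2675], [0.0401, 0.0488], 77.09), ([0.5979, -0.2244], [0.0369, 0.0476], 77.38), ([0.5883, -0.1816], [0.0401, 0.0487], 77.2)]
  side yaw 12.62 242
  side yaw 12.58 242
w7 amber [([0.5859, -0.3093], [0.012, 0.1953], 76.13), ([0.5383, -0.2885], [0.0317, 0.0484], 76.76), ([0.5298, -0.2532], [0.0284, 0.0472], 76.61), ([0.5216, -0.2183], [0.0316, 0.0484], 76.81)]
  side yaw 13.28 230
  side yaw 12.98 167
s7 blue [([0.6084, -0.2668], [0.036, 0.0421], 76.7), ([0.5889, -0.1807], [0.0355, 0.0422], 77.47)]
  side yaw 12.71 168
  side yaw 12.64 170
s7 amber [([0.5387, -0.2879], [0.0272, 0.0403], 76.91), ([0.5221, -0.2178], [0.0267, 0.0408], 75.7)]
  side yaw 13.38 115
  side yaw 13.19 117
sd7 blue [([0.6045, -0.2684], [0.0345, 0.0416], 77.01), ([0.5849, -0.1827], [0.0341, 0.0412], 77.01)]
  side yaw 12.62 161
  side yaw 12.98 161
sd7 amber [([0.535, -0.2895], [0.0283, 0.0438], 76.84), ([0.5267, -0.2543], [0.0242, 0.0417], 76.53), ([0.5181, -0.2191], [0.0282, 0.0436], 75.96)]
  side yaw 13.12 152
  side yaw 13.46 149
```

View pics/w7t.png

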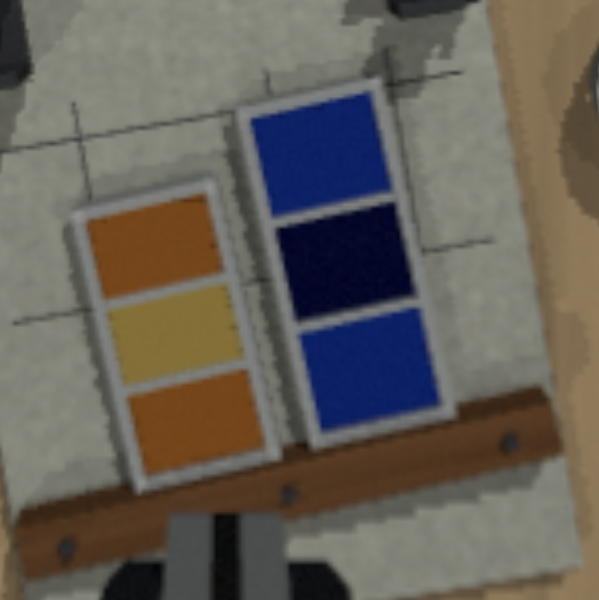

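Blue is now at 12.65° against the batten's 13.35° (0.012 rad off, limit 0.035). It sits within about 0.3 mm of where amber sits, and amber was pressed home. No re-seat is needed, and another push could jam blue again. I'll do a last check on the bar and bystanders, then hand in.

```bash
python3 - <<'E'
from h import *
a,_,_=load("s0"); b,_,c=load("s7"); 
T=topdown(b,c,.017,.35,.62,.10,.28,2500); cv2.imwrite("pics/barfin.png",T[:,:,::-1])
for k in ["dish_center","hammer_mid","pliers_mid","bar"]: print(k,[(np.round(r['at'],3).tolist(),round(r['confidence'],2)) for r in manip.look_for("scene",k)])
E
```

```text
dish_center [([0.739, -0.158, 0.016], 0.7)]
hammer_mid [([0.698, 0.079, 0.029], 0.66)]
pliers_mid [([0.387, -0.224, 0.011], 0.77)]
bar [([0.499, 0.193, 0.022], 0.79)]
```

View pics/barfin.png

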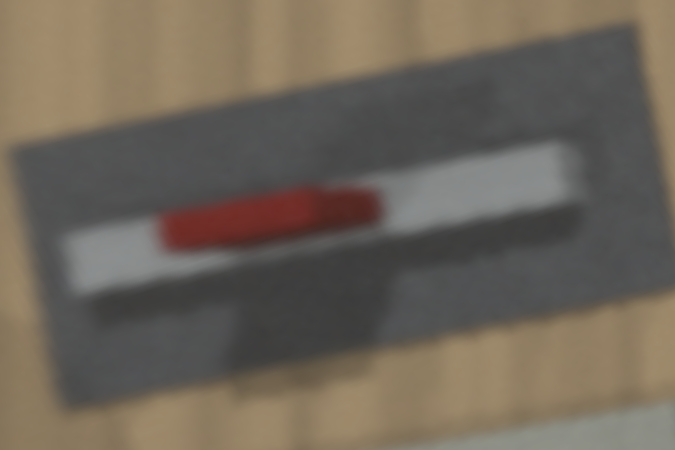

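The bar is wholly on the pad and grip up. It spans px (65,260)–(580,170), about 10 mm inside the pad's left end. The bystanders read within 4 mm of their start.

```bash
python3 -c "
from bench import manip
print(manip.current_time()); print(manip.sign_off())"
```

```text
42.95
the job is handed in; nothing more can be done
None
```

The job is done and was handed in at 42.95 s of the 66 s allowed; sign-off gave no verdict.

I lifted the bar straight out of its brackets by the red grip and laid it on the felt pad. I then pushed both panels out of the pen from behind with shut fingers and pressed each lightly against the batten, at most about 15 N at the tool.

My last checks showed:
- **Bar:** wholly on the pad, grip up, with about 10 mm to spare at the pad's nearer end.
- **Amber panel:** 13.2° against the batten's 13.35°, and pressed home.
- **Blue panel:** the first push failed my check. It jammed at 11.5°, about 0.032 rad off square, so I swung its rear end across. It then measured 12.65°, about 0.012 rad off (limit 0.035).
- **Gap at the batten:** the raw picture measurement put both fronts about 2 mm short. Amber had been pressed home, so I took that as calibration bias, which leaves blue about 0.3 mm from the face (limit 4 mm). I did not press blue again after swinging it.
- **Dish, hammer and pliers:** found within 4 mm of where they started.

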